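Screw the cap home on a slanted filler neck

ROBOT

A 6-joint arm with a two-finger parallel gripper is mounted at the origin on a cart in front of the work surface, level with it; the furniture and walls round the work are solid. World frame = base frame: x ahead of the robot, y to its left, z up, the work surface at z = 0. Lengths are in m, angles in rad, forces in N, time in s.
With the tool pointing down it reaches from about 0.25 to 0.775 m from the base axis. Payload 4 kg.
Tool frame: the origin (TCP) lies at the very end of the fingers, on their centre line; the grasp point (between the pads) lies 19 mm behind it (manip.grip_depth is the distance from the TCP to the grasp point, in m); z points along the fingers, y is the direction in which the jaws open and shut (so a half turn about z gives the same grasp; the last joint's range is limited). The gripper opens to 94 mm and grips with 3 to 60 N. Pads are 16 mm wide; open, the fingers measure 119 mm over their backs; the gripper's body (75 mm by 177 mm) begins 78 mm behind the grasp point.
Start: joints at [1.041, 0.087, 1.371, -0, 1.684, -0.103], TCP at [0.228, 0.501, 0.206] pointing down, gripper open.
Joint ranges: [-3.1, 3.1], [-0.76, 2.03], [0.27, 2.55], [-1.08, 4.22], [0.17, 2.65], [-2.57, 2.57]. Speed limits (rad/s): [2.79, 2.79, 3.14, 3.14, 3.14, 3.14].

INTERFACE

Orientations are given as a rotation vector (axis times angle).
In Python, from bench import observe, eyes, manip gives the robot as it stands.
- The arm moves only by the shell command python3 -m inch 'ROWS' [FORCE]. ROWS is text: rows parted by semicolons, each of 7 numbers parted by spaces: the closure, from 0 (fully open) to 1 (shut), then the shift along the tool's x, y, z in cm, then the turn, a rotation vector about the tool's x, y, z in rad. A call has 1 to 10 rows; each row is the pose to reach, as a shift and turn from the pose commanded when the call began, along the tool's axes at that moment; what a row does not reach only later rows make up. A row lasts 1/8 s, in which the tool goes at most 62.5 mm and 10.7 degrees, less where a joint would pass 70% of its speed; a pose out of reach is approached as far as the arm can. A call with a gripper value outside its range is refused whole. The fingers move at their own pace and stop on an object; FORCE is the grip in N (left out, the last holds). Time passes only in rows, so rows that repeat a pose let the fingers close. It gives the time, the measured TCP pose, the force and the opening at its end, in the units of the state.
- observe(): the state, without advancing time (a new reading comes with each control period).
- eyes.get_image(name): name is "side" or "top"; returns the picture (480x640x3 uint8, red, green, blue); there is no depth.
- eyes.camera_info(name): a dict with "camera_matrix" (3x3 intrinsics, pixels), "T" (4x4, takes a point from camera to world coordinates). Camera axes: x right, y down, z forward; pixel columns grow to the right and rows downward; lengths in m; the calibration is good to about 2 mm. A picture is of the moment at which its call begins. camera_info takes no time and is no camera call.
- manip.finish_job(): hands the job in, once; it reports no verdict.
The state is a dict: "time_s": time; "joint_pos": joint angles; "dq": joint speeds; "joint_torque": joint torques, N m; "eef_pos": TCP position; "orientation": TCP orientation; "ft_force": force on the tool from outside, world axes, zero at the start; "ft_torque": the same for the moment, N m; "opening": finger opening in m.
Only numpy, scipy, OpenCV 4.12 (cv2) and the standard library are available. Lean on these libraries where they do the work, as an engineer would, in place of code of your own. Each camera call takes 0.05 s, during which the arm holds its last target.

TASK

The slanted filler neck of the small steel vessel stands open: put the loose black screw cap on it and screw it fully home, clockwise until it stops. The thread only starts at certain places round the neck; find one by turning the resting cap backward (anticlockwise) until it drops in, then screw forward. Let go of the cap when it is home, and leave the other things on the bench where they are.

Things in the scene. Friction and masses are not known exactly. Their poses are not given: they have to be found in the camera images.
- screw_cap: Loose black plastic screw cap, 0.12 kg, standing open side down on the bench. Knurled skirt 68 mm outside, 60 mm inside diameter; top face 33 mm above its lower edge. Inside, three lugs project 6 mm inward, 120 degrees apart, undersides 1 mm above the lower edge. Origin: centre of the skirt's lower edge; z out through the grip bar on top, x along the bar.
- filler_neck: Open aluminium neck, core 43 mm diameter, fixed, slanted 35 degrees from vertical to the vessel's -x side. Origin on its axis, level with the flat tops of the thread ridges; z out of the neck along the axis. Thread 56 mm outside diameter, three equal starts 120 degrees apart; how they stand round the neck differs each time and is not reported. Play about 1.5 mm axially, 2 mm radially.
- vessel: Steel cylinder vessel fixed to the bench, 132 mm foot diameter, 88 mm tall, bolted lid with a brass hose connection (to 111 mm) and a brass drain cock at its +y side. Origin: centre of its underside; z up; the neck leans out over its -x side with its mouth about 100 mm above the bench.
- screwdriver: Bystander: screwdriver with red handle lying on the bench, 208 mm long, 25 mm thick. Origin: centre of its underside.
- pestle: Bystander: wooden pestle lying on the bench, 128 mm long, 25 mm thick. Origin: centre of its underside.
- moisture_tin: Bystander: closed aluminium tin, 64 mm diameter, 39 mm tall. Origin: centre of its underside.
- reagent_jar: Bystander: brown jar with a fixed black lid, 56 mm diameter, 101 mm tall. Origin: centre of its underside.
- spatula: Bystander: spatula with wooden handle lying on the bench, 200 mm long, 18 mm thick. Origin: centre of its underside.
- slotted_weight: Bystander: dark grey slotted disc weight, 60 mm diameter, 18 mm thick. Origin: centre of its underside.
- cap_grip (a point): Centre of the cap's straight grip bar, on the cap's axis 45 mm above its origin. The bar is 60 mm long (cap x), 14 mm thick (cap y), and reaches from 33 to 57 mm above the cap's lower edge.
- neck_rim (a point): Centre of the neck's chamfered rim, 8 mm out from the neck origin. Set on, the cap's lugs mostly rest on the ridge tops: cap origin 1 mm below the neck origin along z; sometimes on one of three narrow stops, 3.5 mm higher. Clockwise (looking down on the bar) on a ridge top runs into its stop and jams; anticlockwise off a stop it first falls 3.5 mm onto the ridges, a false drop.
- cap_dropped (a point): On the neck's axis 10.5 mm below the neck origin: where the cap's origin comes when the lugs have dropped in. Turning anticlockwise on the ridges, 110 degrees at most, brings the lugs to 24 degree wide openings (12 degrees of free play) where the cap drops 9.5 mm; beyond these a stop bars further backward turning.
- cap_home (a point): On the neck's axis 18.5 mm below the neck origin: where the cap's origin is when screwed fully home. From the dropped place 75 to 90 degrees clockwise, turning easily, screws it 8 mm down until the lugs meet a firm end stop.

How it is judged:
By the outcome, as a careful person would: the job done as asked, in the order asked, and still so for the second after the job is handed in, with the robot touching nothing.
It also fails if it takes over 64 s, if anything falls off the work surface, if the arm or the gripper's body presses on something with over 40 N, if the wrist force passes 120 N, or if a joint passes its speed limit or range.

## Working session

There is one attempt and no reset: what is moved stays moved. The work goes in short steps, Python scripts to look and compute and a shell command to move; the robot and the scene stay as the last step left them, time stands still between calls to the robot, and variables do not carry over. Pictures are saved under pics/ and viewed, and the job is handed in when it is done.

```bash
ls; mkdir -p pics; python3 - <<'E'
from bench import observe, eyes, manip
import cv2
print(observe())
for n in ("side","top"):
    i=eyes.get_image(n); cv2.imwrite(f"pics/{n}0.png",i[:,:,::-1]); print(n,eyes.camera_info(n))
E
```

```text
pics
{'time_s': 0.0, 'joint_pos': array([ 1.04088553e+00,  8.79578187e-02,  1.37225033e+00, -1.41691618e-05,
        1.68357411e+00, -1.03085553e-01]), 'dq': array([ 0.00137747, -0.00086548, -0.00052892,  0.00100046, -0.00124198,
       -0.00014005]), 'joint_torque': array([ 4.85891560e-04, -3.40182531e+01, -3.02428114e+01,  7.19439215e-02,
        3.28710792e-02, -1.48907866e-04]), 'eef_pos': array([0.22741635, 0.50018511, 0.20430462]), 'orientation': array([-0.66523835, -3.06966679,  0.00327478]), 'ft_force': array([ 0.14159505, -0.64366146, -0.36558861]), 'ft_torque': array([-0.00717938,  0.04757543,  0.00029921]), 'opening': 0.09373071871655524}
side {'camera_matrix': array([[610.41717253,   0.        , 309.05409877],
       [  0.        , 610.41717253, 234.49799031],
       [  0.        ,   0.        ,   1.        ]]), 'T': array([[-0.99791558,  0.02689233, -0.05866263,  0.62244776],
       [ 0.06338804,  0.57894876, -0.81289624,  0.81180886],
       [ 0.01210198, -0.81492033, -0.57944663,  0.78622592],
       [ 0.        ,  0.        ,  0.        ,  1.        ]])}
top {'camera_matrix': array([[602.58774387,   0.        , 318.63536658],
       [  0.        , 602.58774387, 242.5235295 ],
       [  0.        ,   0.        ,   1.        ]]), 'T': array([[-1.89376328e-02, -9.84603597e-01,  1.73773194e-01,
         2.75514672e-01],
       [-9.99809364e-01,  1.94756400e-02,  1.39125366e-03,
        -1.88340026e-01],
       [-4.75417752e-03, -1.73713719e-01, -9.84784718e-01,
         1.41366162e+00],
       [ 0.00000000e+00,  0.00000000e+00,  0.00000000e+00,
         1.00000000e+00]])}
```

View pics/side0.png

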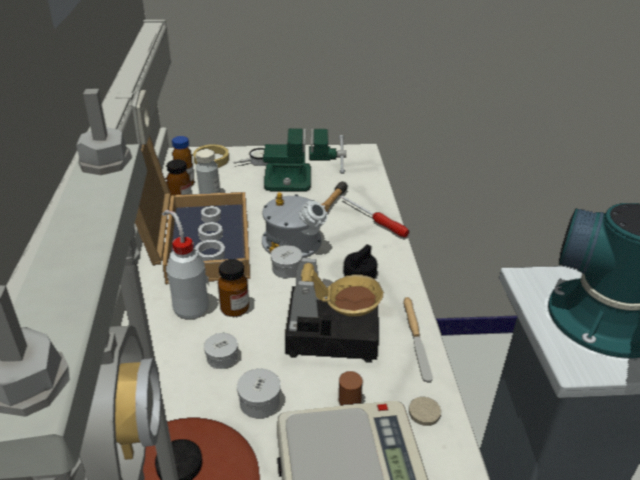

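View pics/top0.png

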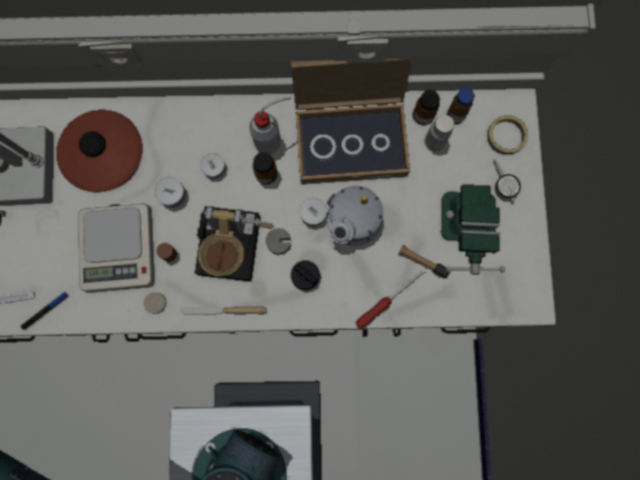

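```bash
cat > h.py <<'E'
import numpy as np, cv2
from bench import observe, eyes, manip
from scipy.spatial.transform import Rotation as R
C={n:eyes.camera_info(n) for n in("side","top")}
def ray(n,u,v):
    K=C[n]["camera_matrix"];T=C[n]["T"]
    d=T[:3,:3]@np.linalg.solve(K,[u,v,1.]);return T[:3,3],d
def atz(n,u,v,z):
    o,d=ray(n,u,v);return o+d*(z-o[2])/d[2]
def tri(a,b):
    o1,d1=ray("side",*a);o2,d2=ray("top",*b)
    A=np.c_[d1,-d2];s=np.linalg.lstsq(A,o2-o1,rcond=None)[0]
    p,q=o1+s[0]*d1,o2+s[1]*d2;return (p+q)/2,np.linalg.norm(p-q)
def proj(n,p):
    T=np.linalg.inv(C[n]["T"]);p=np.atleast_2d(p)
    c=p@T[:3,:3].T+T[:3,3];q=c@C[n]["camera_matrix"].T;return q[:,:2]/q[:,2:]
def crop(n,u0,v0,w,h,s,name,img=None):
    i=eyes.get_image(n)[:,:,::-1] if img is None else img
    cv2.imwrite("pics/"+name,cv2.resize(i[v0:v0+h,u0:u0+w].copy(),None,fx=s,fy=s,interpolation=cv2.INTER_CUBIC))
E
python3 - <<'E'
from h import *
crop("side",250,180,160,120,5,"s1.png",cv2.imread("pics/side0.png"))
crop("top",280,175,130,120,6,"t1.png",cv2.imread("pics/top0.png")) if 0 else crop("top",280,175,120,100,6,"t1.png",cv2.imread("pics/top0.png"))
crop("top",260,220,100,80,8,"t2.png",cv2.imread("pics/top0.png"))
E
```

```text
(no output)
```

View pics/s1.png

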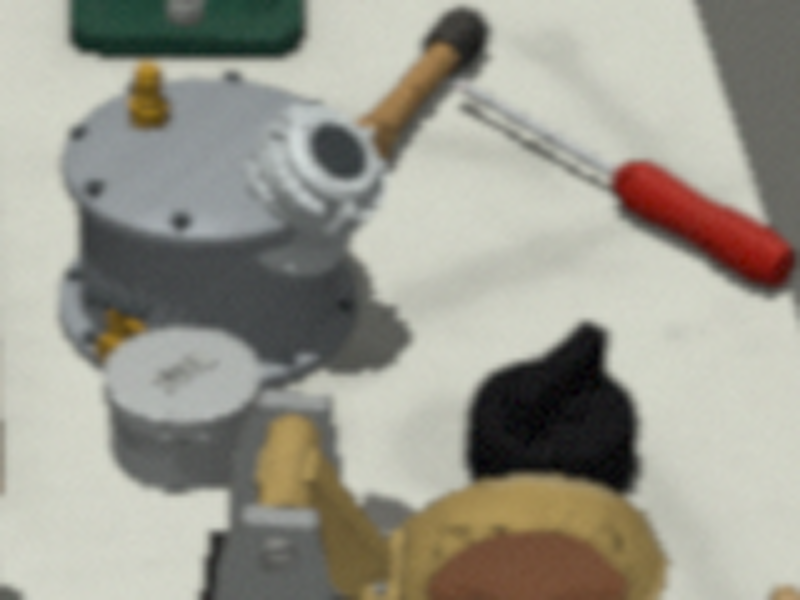

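View pics/t1.png

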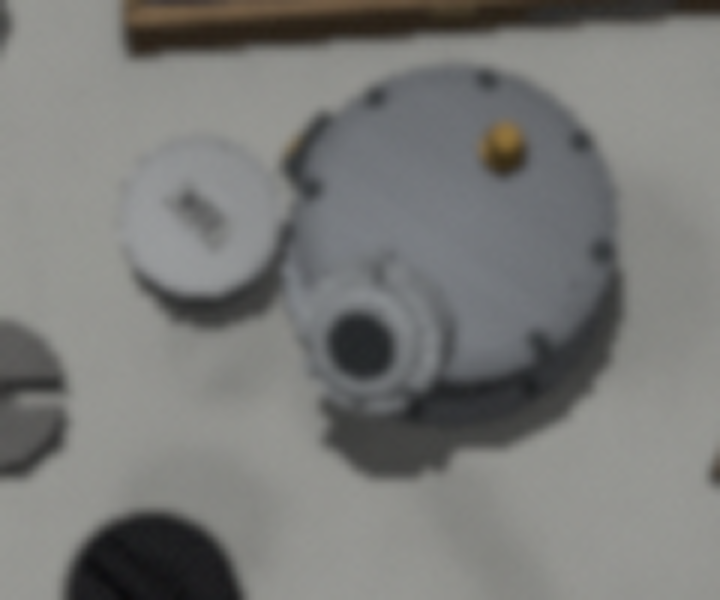

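View pics/t2.png

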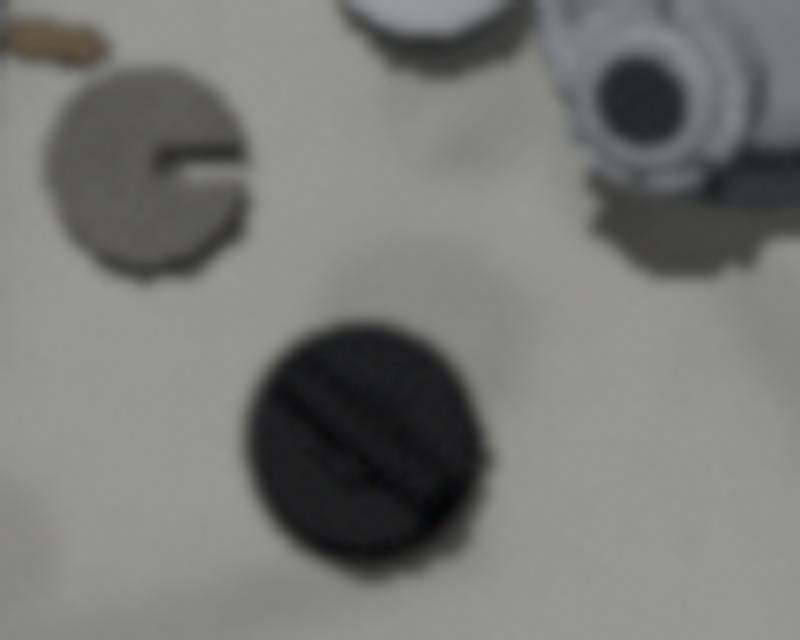

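```bash
python3 - <<'E'
from h import *
t=cv2.imread("pics/top0.png");s=cv2.imread("pics/side0.png")
g=lambda i:np.clip((i/255.)**0.45*1.1*255,0,255).astype(np.uint8)
G=lambda i:np.clip((i.astype(float)-8)*5,0,255).astype(np.uint8)
a=cv2.resize(G(t[258:294,287:327]),None,fx=10,fy=10,interpolation=cv2.INTER_CUBIC)
b=cv2.resize(G(s[240:280,340:380]),None,fx=10,fy=10,interpolation=cv2.INTER_CUBIC)
o=np.zeros((400,800,3),np.uint8);o[:360,:400]=a;o[:,400:]=b
cv2.imwrite("pics/cap.png",o)
a=cv2.resize(t[215:249,322:362],None,fx=10,fy=10,interpolation=cv2.INTER_CUBIC)
b=cv2.resize(s[195:235,296:336],None,fx=10,fy=10,interpolation=cv2.INTER_CUBIC)
o=np.zeros((400,800,3),np.uint8);o[:340,:400]=a;o[:,400:]=b
cv2.imwrite("pics/neck.png",o)
E
```

```text
(no output)
```

View pics/cap.png

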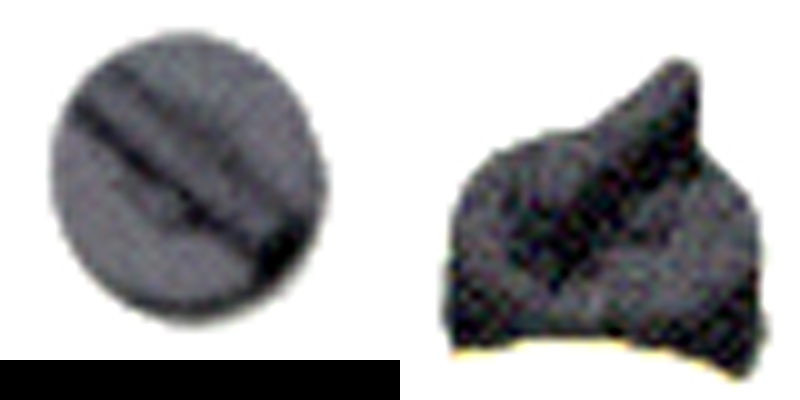

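View pics/neck.png

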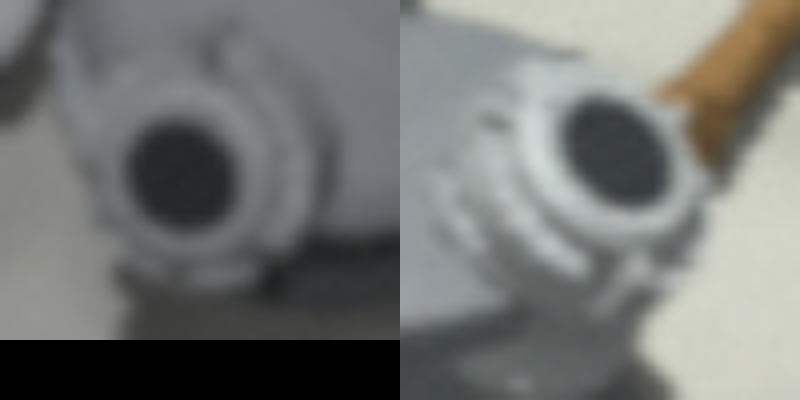

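```bash
python3 - <<'E'
from h import *
rim,e=tri((317.05,209.85),(339.65,232.15));print("rim",rim,e)
v=atz("top",280+450/6-.4,175+222/6-.4,.088);print("lid c",v)
d=(rim-v)[:2];print("lean az",np.degrees(np.arctan2(d[1],d[0])),np.linalg.norm(d))
# brass hose: top z .111
h=tri((250+148/5,180+68/5),(280+505/6,175+145/6));print("hose",h)
dr=tri((250+122/5,180+325/5),(280+293/6,175+148/6));print("drain",dr, np.degrees(np.arctan2(*((dr[0]-v)[1::-1]))))
# cap
for z in(.033,):print("cap disc",atz("top",287+18.4,258+16.4,z))
a=atz("top",287+8,258+10.5,.033);b=atz("top",287+26.5,258+24.5,.033);print(a,b,np.degrees(np.arctan2(*(a-b)[1::-1])))
E
```

```text
rim [ 0.53035164 -0.23371305  0.1021256 ] 0.001974905375313604
lid c [ 0.57859071 -0.26884561  0.088     ]
lean az 143.93410887778526 0.059676660734852414
hose (array([ 0.60434294, -0.29020511,  0.10796472]), np.float64(0.004668025491103416))
drain (array([ 0.62094381, -0.21228177,  0.03198412]), np.float64(0.000965562521370267)) 53.17536658540718
cap disc [ 0.44513926 -0.15446975  0.033     ]
[ 0.45931519 -0.13066007  0.033     ] [ 0.42603644 -0.17281335  0.033     ] 51.70997206110937
```

```bash
cat >> h.py <<'E'
def circ(c,ax,r,n=72):
    ax=np.array(ax)/np.linalg.norm(ax);u=np.cross(ax,[0,0,1.]);u=u/np.linalg.norm(u) if np.linalg.norm(u)>1e-6 else np.array([1.,0,0]);w=np.cross(ax,u)
    t=np.linspace(0,2*np.pi,n)[:,None];return c+r*(np.cos(t)*u+np.sin(t)*w)
def axis(az,til=35):
    a,t=np.radians(az),np.radians(til);return np.array([np.sin(t)*np.cos(a),np.sin(t)*np.sin(a),np.cos(t)])
def overlay(n,img,curves,u0,v0,w,h,s,name,gain=1):
    i=np.clip(img[v0:v0+h,u0:u0+w].astype(float)*gain,0,255).astype(np.uint8)
    i=cv2.resize(i,None,fx=s,fy=s,interpolation=cv2.INTER_CUBIC)
    for c,col in curves:
        p=(proj(n,c)-[u0,v0]+.5)*s
        cv2.polylines(i,[np.round(p).astype(int)],False,col,1)
    cv2.imwrite("pics/"+name,i);return i
def capcurves(o,Rm):
    z=Rm[:,2];cs=[(circ(o,z,.034),(0,0,255)),(circ(o+.033*z,z,.034),(0,255,0))]
    for k,c in((.057,(0,255,255)),):
        q=np.array([[.03,.007,k],[-.03,.007,k],[-.03,-.007,k],[.03,-.007,k],[.03,.007,k]]);cs.append((o+q@Rm.T,c))
    q=np.array([[.03,.0,.033],[.03,0,.057]]);cs.append((o+q@Rm.T,(255,0,255)))
    return cs
E
python3 - <<'E'
from h import *
t=cv2.imread("pics/top0.png");s=cv2.imread("pics/side0.png")
rim=np.array([.5304,-.2337,.1021]);a=axis(144)
cs=[(circ(rim,a,.0215),(0,0,255)),(circ(rim-.008*a,a,.028),(0,255,0)),(np.array([rim,rim+.04*a]),(255,0,0))]
v=np.array([.5786,-.2688,0]);cs+=[(circ(v,[0,0,1],.066),(255,0,255)),(circ(v+[0,0,.088],[0,0,1],.066),(255,255,0))]
A=overlay("top",t,cs,310,175,80,80,5,"o.png");B=overlay("side",s,cs,250,180,80,80,5,"o.png")
cv2.imwrite("pics/ov1.png",np.hstack([A,B]))
cc=capcurves(np.array([.445,-.1545,0]),R.from_euler("z",52,degrees=True).as_matrix())
A=overlay("top",t,cc,285,255,40,40,10,"o.png",3);B=overlay("side",s,cc,340,240,40,40,10,"o.png",3)
cv2.imwrite("pics/ov2.png",np.hstack([A,B]))
E
```

```text
(no output)
```

View pics/ov1.png

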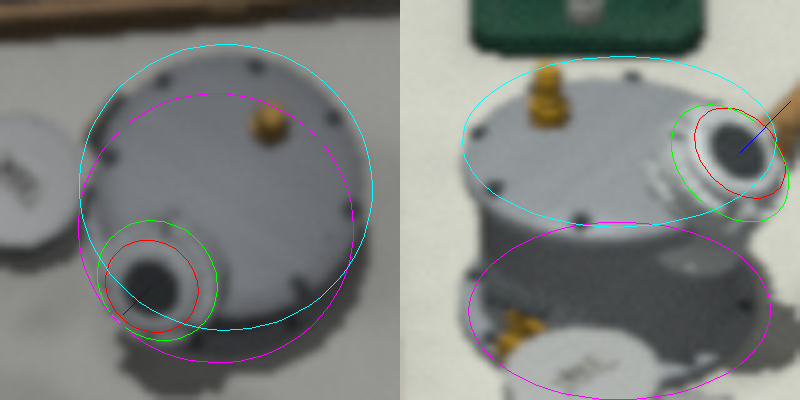

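View pics/ov2.png

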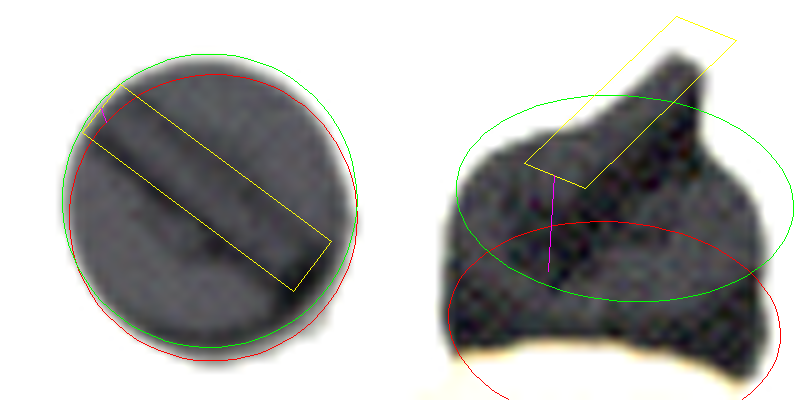

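```bash
cat > fit.py <<'E'
from h import *
from scipy.optimize import minimize
def pts(o,Rm):
    z=Rm[:,2];P=[np.vstack([circ(o,z,.034),circ(o+.033*z,z,.034)])]
    q=np.array([[sx*.03,sy*.007,k] for sx in(1,-1) for sy in(1,-1) for k in(.033,.055)]);P.append(o+q@Rm.T);return P
def mask(n,p,u0,v0,w,h,S=8):
    o=np.array([p[0],p[1],0]);Rm=R.from_euler("z",p[2]).as_matrix()
    m=np.zeros((h*S,w*S),np.uint8)
    for P in pts(o,Rm):
        q=((proj(n,P)-[u0,v0]+.5)*S)
        cv2.fillConvexPoly(m,cv2.convexHull(np.round(q*16).astype(np.int32)),255,shift=4)
    return cv2.GaussianBlur(cv2.resize(m,(w,h),interpolation=cv2.INTER_AREA).astype(float)/255,(0,0),.7)
W={"top":(288,258,36,36),"side":(336,236,50,36)}
I={n:cv2.imread(f"pics/{n}0.png").mean(2) for n in W}
def obs(n):
    u,v,w,h=W[n];c=I[n][v:v+h,u:u+w];br=np.percentile(c,90);return np.clip((br-c)/(br-12),0,1.05)
O={n:obs(n) for n in W}
def cost(p,ns):return sum(((mask(n,p,*W[n])-O[n])**2).sum() for n in ns)
for ns in(["top"],["side"],["top","side"]):
    r=min((minimize(cost,[.445+dx,-.1545,np.radians(y)],args=(ns,),method="Nelder-Mead",options=dict(initial_simplex=[[.445,-.1545,np.radians(y)],[.455,-.1545,np.radians(y)],[.445,-.145,np.radians(y)],[.445,-.1545,np.radians(y+8)]])) for y in(45,55) for dx in(0,)),key=lambda r:r.fun)
    print(ns,r.x[:2],np.degrees(r.x[2]),r.fun)
E
python3 fit.py
```

```text
['top'] [ 0.44405971 -0.154134  ] 47.08767879558937 15.671096671298212
['side'] [ 0.44966768 -0.14569745] 53.75312307283119 7.158141960738936
['top', 'side'] [ 0.44631574 -0.15244008] 56.43465115334047 73.81122786893631
```

```bash
python3 - <<'E'
from h import *
a,b=(250+182/5-.4,180+375/5-.4),(280+202/6-.4,175+217/6-.4)
print(atz("side",*a,.039),atz("top",*b,.039),tri(a,b))
# slotted weight? hidden. jar lid, z .101
crop("side",210,250,50,40,8,"j.png",cv2.imread("pics/side0.png"))
crop("top",245,145,40,45,8,"j2.png",cv2.imread("pics/top0.png"))
A=cv2.imread("pics/j.png");B=cv2.imread("pics/j2.png");o=np.zeros((360,720,3),np.uint8);o[:320,:400]=A;o[:360,400:720]=B;cv2.imwrite("pics/j.png",np.clip(o*2.0,0,255).astype(np.uint8))
E
```

```text
[ 0.59770859 -0.16877477  0.039     ] [ 0.59372463 -0.1752744   0.039     ] (array([ 0.59630605, -0.17546454,  0.03343318]), np.float64(0.0025664959603368593))
```

View pics/j.png

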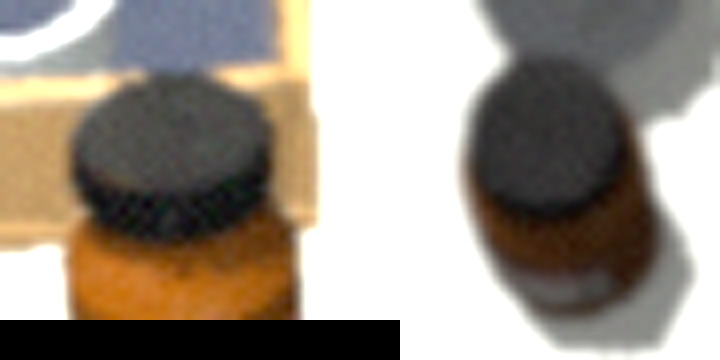

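```bash
cat >> h.py <<'E'
def state():
    s=observe();return s["eef_pos"],R.from_rotvec(s["orientation"]).as_matrix(),s
def delta(p,Rt):
    e,Rm,s=state();sh=Rm.T@(p-e)*100;rv=R.from_matrix(Rm.T@Rt).as_rotvec()
    print("shift cm",np.round(sh,2),"turn",np.round(rv,3),"deg",np.round(np.degrees(np.linalg.norm(rv)),1));return sh,rv
def toolR(zdir,xdir):
    z=np.array(zdir)/np.linalg.norm(zdir);x=np.array(xdir)-np.dot(xdir,z)*z;x/=np.linalg.norm(x);return np.c_[x,np.cross(z,x),z]
E
python3 - <<'E'
from h import *
e,Rm,s=state();print(np.round(Rm,3))
b=np.radians(53)
for sg in(1,-1):
    T=toolR([0,0,-1],[sg*np.cos(b),sg*np.sin(b),0]);delta(np.array([.445,-.153,.2]),T)
    T=toolR([0,0,-1],Rm[:,0]);
delta(np.array([.445,-.153,.3]),T)
E
```

```text
[[-0.91   0.414 -0.001]
 [ 0.414  0.91  -0.002]
 [ 0.    -0.002 -1.   ]]
shift cm [-46.85 -50.46   0.53] turn [-0.002  0.002  1.79 ] deg 102.5
shift cm [-46.85 -50.46   0.53] turn [-2.000e-03 -1.000e-03 -1.352e+00] deg 77.5
shift cm [-46.84 -50.48  -9.47] turn [-0.002 -0.     0.   ] deg 0.1
```

```bash
python3 -m inch '0 0 0 -6 0 0 0; 0 0 0 -12 0 0 0; 0 -4 -4 -12 0 0 0.15;0 -8 -9 -12 0 0 0.3;0 -12 -13 -12 0 0 0.45;0 -16 -17 -12 0 0 0.6;0 -20 -21 -12 0 0 0.75;0 -24 -26 -12 0 0 0.9;0 -28 -30 -12 0 0 1.05;0 -32 -34 -12 0 0 1.2'
python3 -c "
from h import *
T=toolR([0,0,-1],[np.cos(np.radians(53)),np.sin(np.radians(53)),0]);delta(np.array([.445,-.153,.25]),T);print(observe()['joint_pos'])"
```

```text
time_s: 1.35
eef_pos: [0.3783, 0.0569, 0.3252]
orientation: [-2.288, -2.153, -0.001]
ft_force: [0.9, -0.2, -0.2]
opening: 0.0942
shift cm [-20.54   7.94   7.52] turn [ 0.    -0.     0.585] deg 33.5
[ 4.42235841e-04 -2.78324338e-01  1.46980158e+00  2.66288410e-04
  1.94987748e+00  6.16470178e-02]
```

```bash
python3 -m inch '0 -5 2 2 0 0 0.15;0 -10 4 4 0 0 0.3;0 -15 6 6 0 0 0.45;0 -20.5 8 7.5 0 0 0.585;0 -20.5 8 7.5 0 0 0.585;0 -20.5 8 7.5 0 0 0.585'
python3 - <<'E'
from h import *
T=toolR([0,0,-1],[np.cos(np.radians(53)),np.sin(np.radians(53)),0]);delta(np.array([.445,-.153,.12]),T);e,Rm,s=state();print(e,s['joint_pos'])
for n in("top","side"):
    i=eyes.get_image(n)[:,:,::-1];cv2.imwrite(f"pics/{n}1.png",i)
    f=[np.array([e+Rm@np.array([0,y,0]),e+Rm@np.array([0,y,-.03])]) for y in(-.047,.047)]
    c=proj(n,e)[0].astype(int)-[60,45]
    overlay(n,i,[(x,(0,0,255)) for x in f],max(c[0],0),max(c[1],0),120,90,6,n+"1o.png",1.5)
E
```

```text
time_s: 2.1
eef_pos: [0.4464, -0.15, 0.2503]
orientation: [-2.807, -1.408, 0.0]
ft_force: [-0.8, 0.1, 1.2]
opening: 0.0936
shift cm [-0.33  0.08 13.03] turn [-0.001 -0.     0.005] deg 0.3
[ 0.44639189 -0.15004519  0.25026611] [-4.45252962e-01 -9.35507909e-02  1.46304886e+00  6.95197000e-04
  1.77325571e+00  1.95443297e-01]
```

View pics/top1o.png

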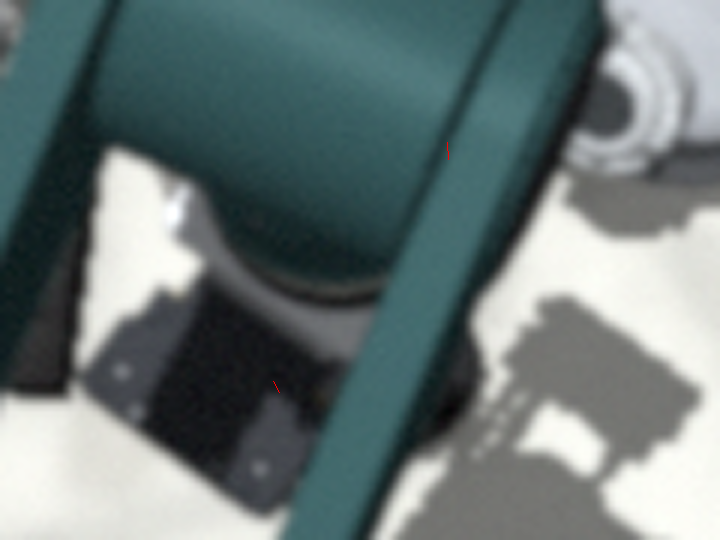

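View pics/side1o.png

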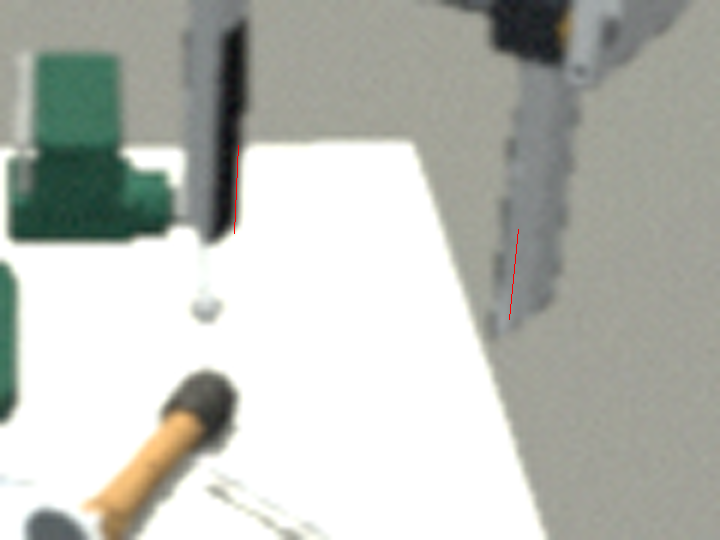

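```bash
python3 -m inch '0 0 0 5 0 0 0;0 0 0 10 0 0 0;0 0 0 15 0 0 0;0 0 0 17.5 0 0 0;0 0 0 17.5 0 0 0;0 0 0 17.5 0 0 0'
cat > look.py <<'E'
from h import *
import sys
e,Rm,s=state();print(e,s["opening"],s["ft_force"])
tag=sys.argv[1];w,h,sc=[int(x) for x in sys.argv[2:5]] if len(sys.argv)>4 else(100,75,8)
for n in ("side",):
    i=eyes.get_image(n)[:,:,::-1];cv2.imwrite(f"pics/{n}_{tag}.png",i)
    f=[np.array([e+Rm@np.array([0,y,0]),e+Rm@np.array([0,y,-.03])]) for y in(-s["opening"]/2,s["opening"]/2)]
    c=proj(n,e)[0].astype(int)-[w//2,h//2]
    print("origin",c)
    overlay(n,i,[(x,(0,0,255)) for x in f],c[0],c[1],w,h,sc,f"{n}_{tag}o.png",1.6)
E
python3 look.py a
```

```text
time_s: 2.95
eef_pos: [0.4479, -0.1502, 0.0776]
orientation: [2.805, 1.409, 0.004]
ft_force: [0.6, 0.2, 0.5]
opening: 0.0938
[ 0.44790935 -0.15021289  0.0775659 ] 0.09378805290782027 [0.60691675 0.18525008 0.52477818]
origin [312 205]
```

View pics/side_ao.png

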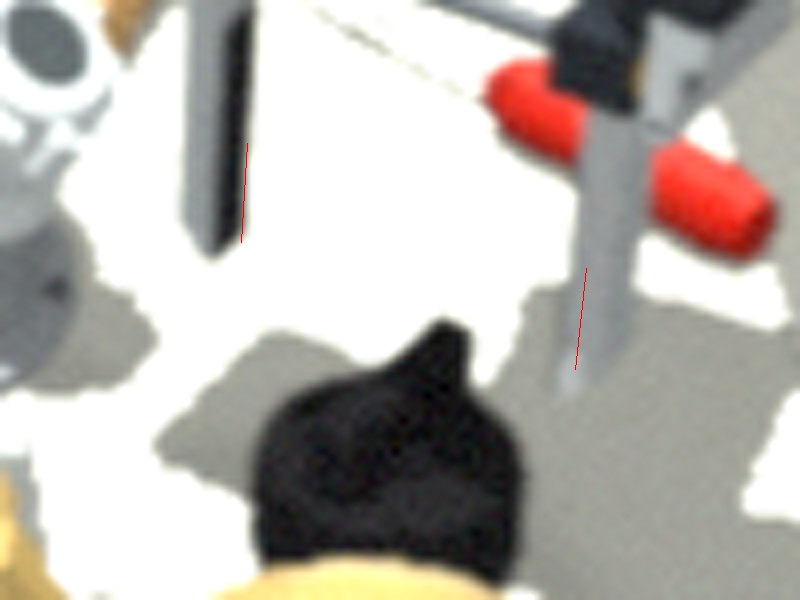

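```bash
python3 - <<'E'
from h import *
i=cv2.imread("pics/side_a.png")[235:285,335:385]
i=np.clip((cv2.GaussianBlur(i,(0,0),.5).astype(float)-8)*5,0,255).astype(np.uint8)
cv2.imwrite("pics/b.png",cv2.resize(i,None,fx=12,fy=12,interpolation=cv2.INTER_CUBIC))
e,Rm,s=state();print((proj("side",np.array([e,[e[0],e[1],.057]]))-[335,235]+.5)*12)
E
```

```text
[[330.05948506  93.71790115]
 [322.20111978 195.46626616]]
```

View pics/b.png

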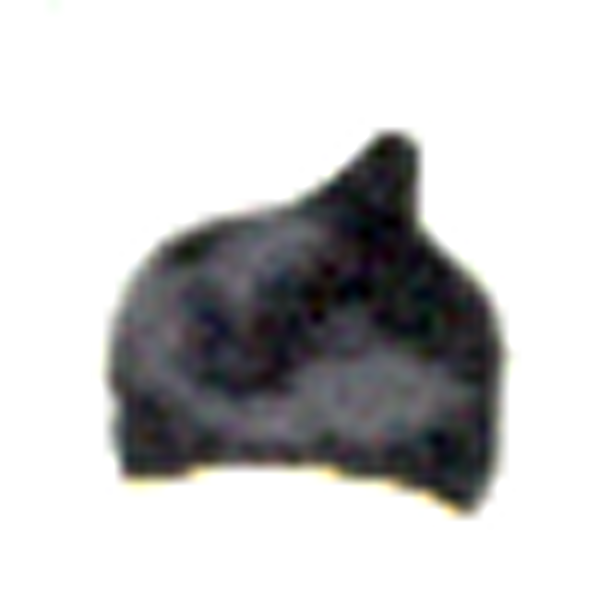

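```bash
python3 -m inch '0 -0.2 0 2 0 0 0;0 -0.2 0 4 0 0 0;0 -0.2 0 4 0 0 0;0 -0.2 0 4 0 0 0' 15; python3 look.py b
```

```text
time_s: 3.5
eef_pos: [0.4466, -0.1525, 0.0372]
orientation: [2.806, 1.408, 0.003]
ft_force: [1.1, -0.4, 0.6]
opening: 0.0944
[ 0.44663888 -0.1525272   0.03723574] 0.09435240699030027 [ 1.05102124 -0.4184208   0.64152076]
origin [311 221]
```

View pics/side_bo.png

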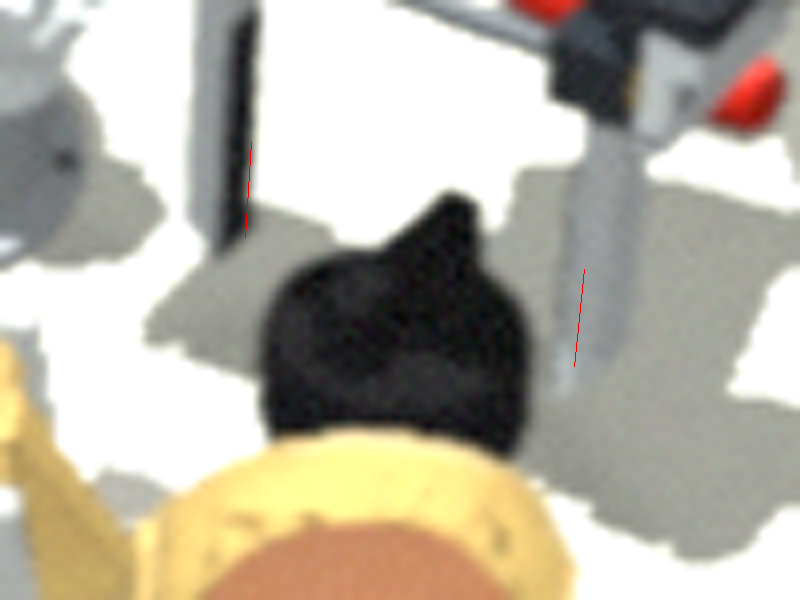

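```bash
python3 -m inch '0 0.2 0 0 0 0 0;0 0.2 0 0 0 0 0;1 0.2 0 0 0 0 0;1 0.2 0 0 0 0 0;1 0.2 0 0 0 0 0;1 0.2 0 0 0 0 0;1 0.2 0 0 0 0 0;1 0.2 0 0 0 0 0' 15; python3 look.py c 80 60 10
```

```text
time_s: 4.55
eef_pos: [0.4466, -0.1504, 0.0354]
orientation: [-2.808, -1.408, -0.0]
ft_force: [-0.5, 0.7, -0.9]
opening: 0.0372
[ 0.44662249 -0.15043112  0.03544654] 0.03721277071402001 [-0.53386041  0.73567746 -0.85141707]
origin [321 229]
```

View pics/side_co.png

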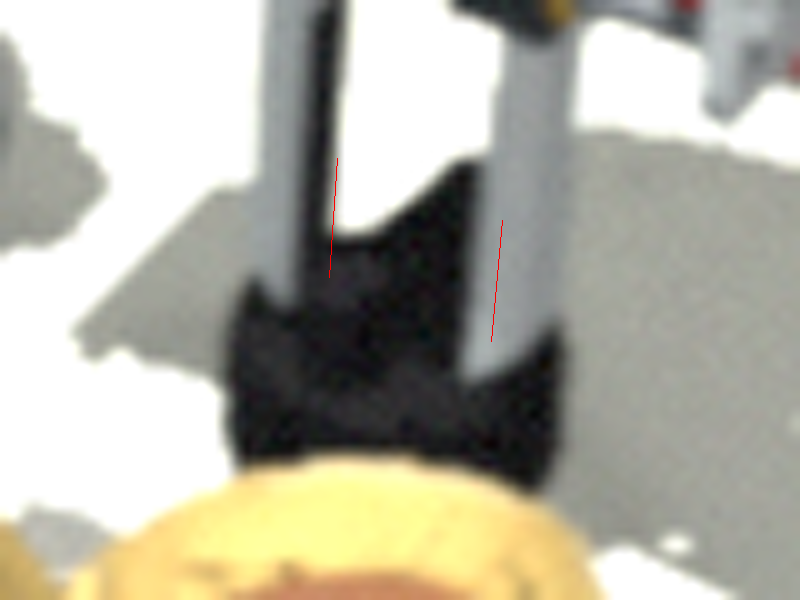

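```bash
python3 -m inch '1 0 0 0 0 0 0;1 0 0 0 0 0 0;1 0 0 0 0 0 0;1 0 0 0 0 0 0;1 0 0 0 0 0 0' 40; python3 look.py d 80 60 10
```

```text
time_s: 5.22
eef_pos: [0.4467, -0.1505, 0.0355]
orientation: [2.808, 1.408, 0.0]
ft_force: [0.3, -0.1, -0.3]
opening: 0.0138
[ 0.44674178 -0.15047553  0.03550876] 0.013829621615267965 [ 0.3046508  -0.12734718 -0.27538507]
origin [321 229]
```

View pics/side_do.png

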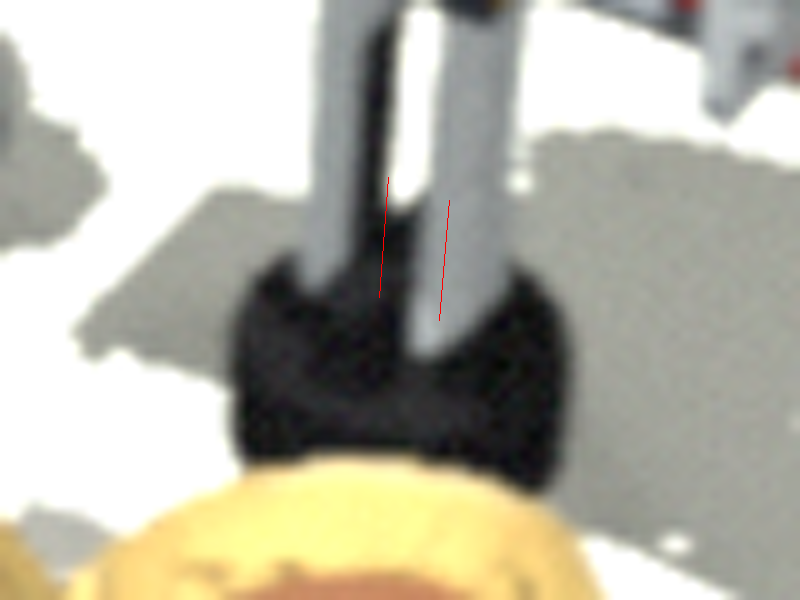

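```bash
python3 -m inch '1 0 0 -5 0 0 0;1 0 0 -10 0 0 0;1 0 0 -15 0 0 0;1 0 0 -20 0 0 0;1 0 0 -20 0 0 0;1 0 0 -20 0 0 0'; python3 look.py e 100 75 8; python3 - <<'E'
from h import *
for du,dv in((0,0),(1.2,-1.3),(1,-1.),(1.5,-2)):
  print(tri((317.05+du,209.85+dv),(339.65,232.15)))
  print(tri((286+du,254.6+dv),(313.3,210.8)))
print(observe()["joint_pos"])
E
```

```text
time_s: 6.02
eef_pos: [0.4461, -0.1502, 0.2342]
orientation: [-2.807, -1.408, 0.002]
ft_force: [0.4, 0.2, -1.3]
opening: 0.0139
[ 0.44609066 -0.15017866  0.23418664] 0.013918820415273135 [ 0.38570814  0.24395935 -1.34491852]
origin [318 136]
(array([ 0.53035164, -0.23371305,  0.1021256 ]), np.float64(0.001974905375313604))
(array([ 0.59627342, -0.17554668,  0.03335906]), np.float64(0.00263001806470169))
(array([ 0.52880888, -0.23340551,  0.10571159]), np.float64(0.0002706505627222289))
(array([ 0.59460456, -0.17542536,  0.03697699]), np.float64(0.0009794319722114025))
(array([ 0.52908236, -0.233459  ,  0.1049169 ]), np.float64(0.0005110233662306928))
(array([ 0.59490592, -0.1754396 ,  0.03617524]), np.float64(0.001209369261533168))
(array([ 0.52834911, -0.23331903,  0.10749428]), np.float64(4.019599924215746e-05))
(array([ 0.59408249, -0.17542235,  0.03877533]), np.float64(0.0007691780833385976))
[-4.45367587e-01 -9.22128924e-02  1.49512078e+00  5.82227323e-05
  1.74263264e+00  1.95667789e-01]
```

View pics/side_eo.png

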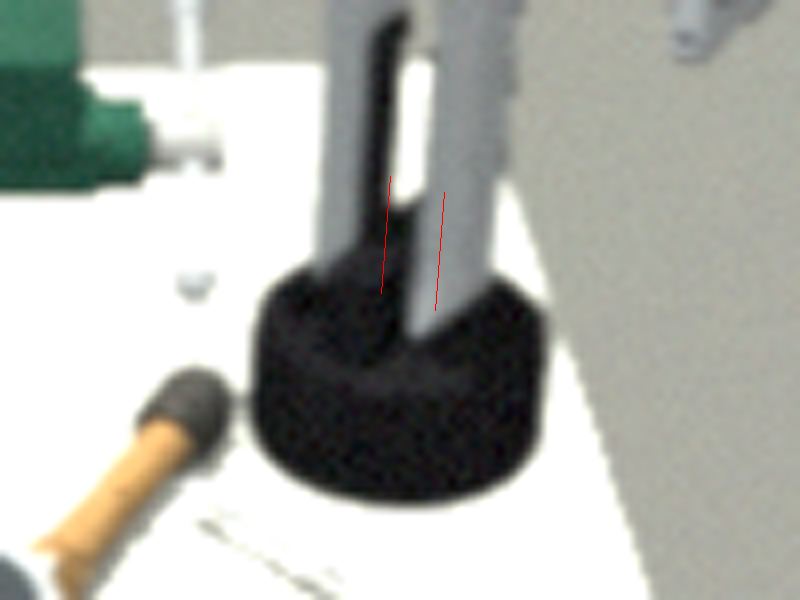

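```bash
python3 - <<'E'
from h import *
e,Rm,s=state();i=cv2.imread("pics/side_e.png")
Rc=Rm@np.diag([1,-1,-1.])
for du,dv,ox,name in((0,0,0,"A"),(-1.2,1.3,0,"B")):
    o=e+Rm@np.array([ox,0,.0355]);K=C["side"]["camera_matrix"].copy();C["side"]["camera_matrix"][0,2]+=du;C["side"]["camera_matrix"][1,2]+=dv
    A=overlay("side",i,capcurves(o,Rc)[:2],340,160,60,50,7,"x.png",1.3);C["side"]["camera_matrix"]=K
    cv2.imwrite(f"pics/cap{name}.png",A)
cv2.imwrite("pics/capAB.png",np.hstack([cv2.imread("pics/capA.png"),cv2.imread("pics/capB.png")])[:, :800])
E
```

```text
(no output)
```

View pics/capAB.png

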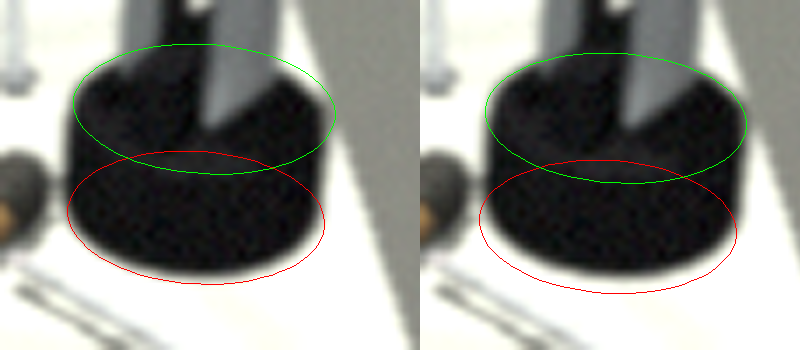

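```bash
cat >> h.py <<'E'
A_=axis(144.5); RIM=np.array([.529,-.2335,.1045]); N0=RIM-.008*A_
e0,R0,_s=state()
def where(H=.0355):
    e,Rm,s=state();o=e+Rm[:,2]*H;d=o-N0;u=toolR(-A_,Rm[:,0]);l=u.T@d
    print("cap origin: along a %.1f mm, lateral tool x,y %.1f %.1f mm"%(d@A_*1000,l[0]*1000,l[1]*1000),"tilt err deg %.2f"%np.degrees(np.arccos(min(1,-Rm[:,2]@A_))),"F_axial(a) %.1f"%(s["ft_force"]@A_),"Ftool",np.round(u.T@s["ft_force"],1),"Ttool",np.round(u.T@s["ft_torque"],2),"q6 %.1f"%np.degrees(s["joint_pos"][5]),"open %.4f"%s["opening"],"t",s["time_s"])
def goal(h,psi_deg=None,H=.0355):
    # cap origin at h above neck origin; psi: tool x heading
    e,Rm,s=state()
    x=Rm[:,0] if psi_deg is None else np.array([np.cos(np.radians(psi_deg)),np.sin(np.radians(psi_deg)),0])
    if psi_deg is None and -Rm[:,2]@A_<.9: 
        ax=np.cross(Rm[:,2],-A_);x=R.from_rotvec(ax/np.linalg.norm(ax)*np.arccos(-Rm[:,2]@A_)).apply(x)
    return delta(N0+A_*(h+H),toolR(-A_,x))
E
python3 - <<'E'
from h import *
print(A_);goal(.07);goal(.03);where()
E
```

```text
[-0.46695748  0.33307753  0.81915204]
shift cm [-1.83  6.09  4.87] turn [-0.615  0.014 -0.   ] deg 35.2
shift cm [-1.77  8.4   8.14] turn [-0.615  0.014 -0.   ] deg 35.2
cap origin: along a 151.2 mm, lateral tool x,y 18.9 -42.2 mm tilt err deg 35.22 F_axial(a) -1.2 Ftool [ 0.9 -1.4  1.2] Ttool [ 0.1  -0.09 -0.11] q6 11.2 open 0.0134 t 6.075
```

```bash
python3 -m inch '1 -0.4 1 0 -0.15 0 0;1 -0.8 2 1 -0.3 0 0;1 -1.2 4 2 -0.45 0.01 0;1 -1.8 6.1 3.5 -0.615 0.014 0;1 -1.8 6.1 4.8 -0.615 0.014 0;1 -1.8 6.1 4.8 -0.615 0.014 0;1 -1.8 6.1 4.8 -0.615 0.014 0'; python3 - <<'E'
from h import *
where();goal(.03)
for n in("top","side"):
    i=eyes.get_image(n)[:,:,::-1];cv2.imwrite(f"pics/{n}2.png",i)
e,Rm,s=state();Rc=Rm@np.diag([1,-1,-1.])
i=cv2.imread("pics/side2.png");A=overlay("side",i,capcurves(e+Rm[:,2]*.0355,Rc)[:2]+[(circ(RIM,A_,.0215),(255,0,0))],280,150,100,75,8,"s2.png",1.3)
i=cv2.imread("pics/top2.png");A=overlay("top",i,capcurves(e+Rm[:,2]*.0355,Rc)[:2]+[(circ(RIM,A_,.0215),(255,0,0))],280,180,100,75,8,"t2.png",1.5)
E
```

```text
time_s: 6.95
eef_pos: [0.4861, -0.2019, 0.1896]
orientation: [2.298, 1.152, 0.384]
ft_force: [0.3, 0.2, -0.8]
opening: 0.0136
cap origin: along a 72.7 mm, lateral tool x,y 1.0 5.4 mm tilt err deg 0.34 F_axial(a) -0.8 Ftool [ 0.4 -0.4  0.8] Ttool [ 0.42 -0.11 -0.05] q6 14.3 open 0.0136 t 6.95
shift cm [-0.1  -0.54  4.27] turn [ 0.006 -0.001 -0.   ] deg 0.3
```

View pics/s2.png

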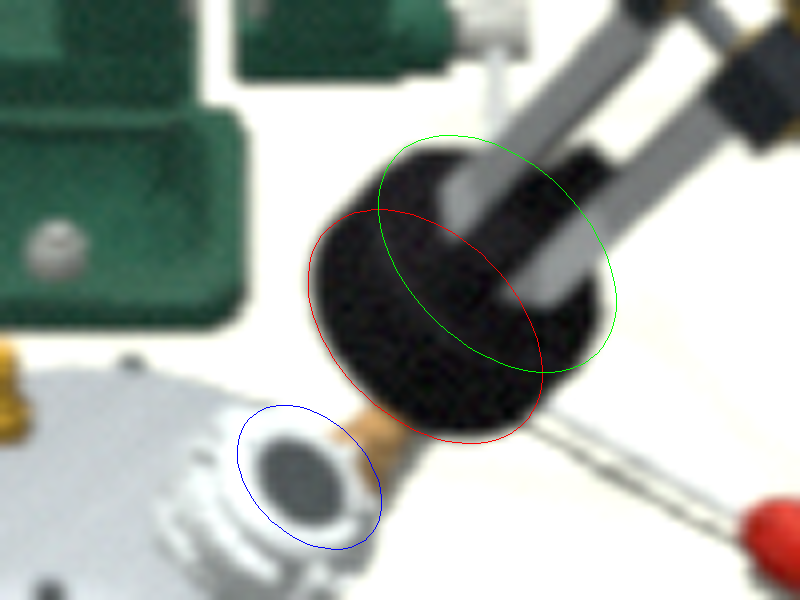

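View pics/t2.png

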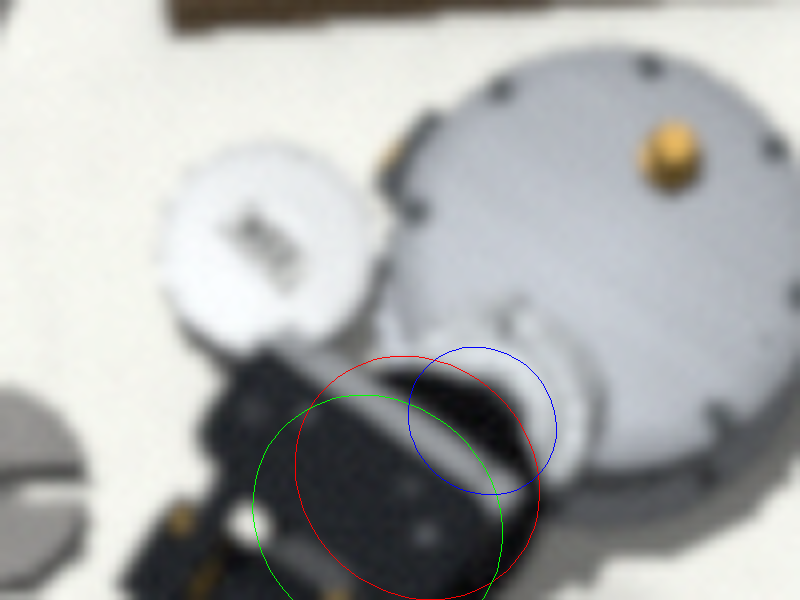

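```bash
python3 - <<'E'
from h import *
for s in((.6,0),(.6,-.5)):
  for t in(0,-.5,-1):
    print(s,t,tri((317.05+s[0],209.85+s[1]),(339.65,232.15+t)))
# mask of dark in top
i=cv2.imread("pics/top2.png");i=np.clip(i[215:255,325:355].astype(float)*2.,0,255).astype(np.uint8)
e,Rm,s=state();o=e+Rm[:,2]*.0355
A=cv2.resize(i,None,fx=15,fy=15,interpolation=cv2.INTER_CUBIC)
p=(proj("top",circ(o,Rm[:,2],.034))-[325,215]+.5)*15;cv2.polylines(A,[p.astype(int)],True,(0,0,255),1)
cv2.imwrite("pics/t3.png",A)
E
```

```text
(0.6, 0) 0 (array([ 0.52971061, -0.2335762 ,  0.10237501]), np.float64(0.0007846930412446689))
(0.6, 0) -0.5 (array([ 0.53025031, -0.23347777,  0.10261924]), np.float64(0.0003024274382023591))
(0.6, 0) -1 (array([ 0.5307897 , -0.23337873,  0.10286504]), np.float64(0.0013892864336170474))
(0.6, -0.5) 0 (array([ 0.5296098 , -0.23356336,  0.10356346]), np.float64(0.0010442143163553617))
(0.6, -0.5) -0.5 (array([ 0.53014908, -0.23346523,  0.10380686]), np.float64(4.199490288925027e-05))
(0.6, -0.5) -1 (array([ 0.53068803, -0.2333665 ,  0.10405184]), np.float64(0.0011279437861183316))
```

View pics/t3.png

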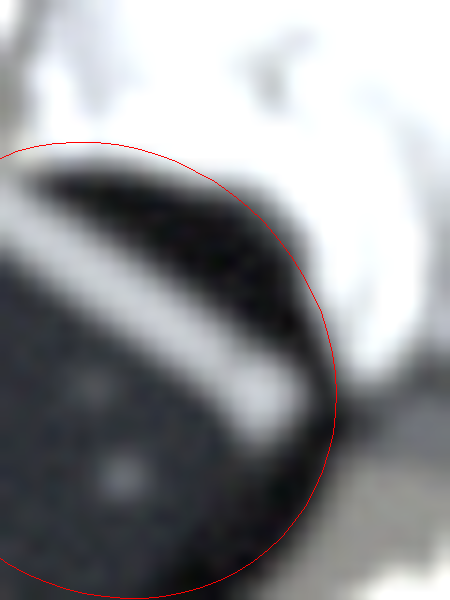

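```bash
sed -i 's/RIM=np.array(\[.529,-.2335,.1045\])/RIM=np.array([.5302,-.2335,.1032])/' h.py; python3 -c "
from h import *
where();goal(.012)"
```

```text
cap origin: along a 74.5 mm, lateral tool x,y 0.3 5.6 mm tilt err deg 0.39 F_axial(a) -0.5 Ftool [ 0.4 -1.3  0.5] Ttool [ 0.46 -0.08 -0.03] q6 14.3 open 0.0140 t 7.05
shift cm [-0.03 -0.57  6.25] turn [ 0.007 -0.001 -0.   ] deg 0.4
```

```bash
python3 -m inch '1 0 -0.6 2 0.007 0 0;1 0 -0.6 4 0.007 0 0;1 0 -0.6 5.5 0.007 0 0;1 0 -0.6 6.2 0.007 0 0;1 0 -0.6 6.2 0.007 0 0;1 0 -0.6 6.2 0.007 0 0'; python3 - <<'E'
from h import *
where();goal(-.001)
for n in("top","side"):
    i=eyes.get_image(n)[:,:,::-1];cv2.imwrite(f"pics/{n}3.png",i)
e,Rm,s=state();Rc=Rm@np.diag([1,-1,-1.])
i=cv2.imread("pics/side3.png");A=overlay("side",i,[],280,160,100,75,8,"s3.png",1.5)
E
```

```text
time_s: 7.8
eef_pos: [0.5103, -0.2192, 0.1342]
orientation: [2.304, 1.156, 0.38]
ft_force: [0.9, 0.6, -1.6]
opening: 0.014
cap origin: along a 12.0 mm, lateral tool x,y 0.1 -2.3 mm tilt err deg 0.11 F_axial(a) -1.5 Ftool [ 1.  -0.6  1.5] Ttool [ 0.46 -0.09 -0.02] q6 14.4 open 0.0140 t 7.8
shift cm [-0.01  0.22  1.3 ] turn [-0.002 -0.001  0.   ] deg 0.1
```

View pics/s3.png

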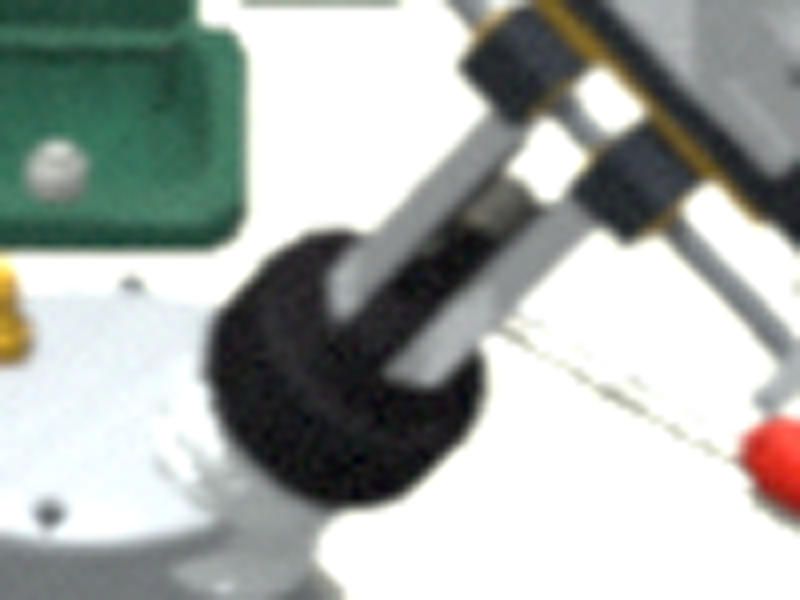

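```bash
python3 -m inch '1 0 0.2 0 0 0 0;1 0 0.2 0 0 0 0;1 0 0.2 0.4 0 0 0;1 0 0.2 0.7 0 0 0;1 0 0.2 0.7 0 0 0;1 0 0.2 0.7 0 0 0'; python3 - <<'E'
from h import *
where()
e,Rm,s=state();Rc=Rm@np.diag([1,-1,-1.])
i=eyes.get_image("side")[:,:,::-1]
overlay("side",i,capcurves(e+Rm[:,2]*.0355,Rc)[:2],290,165,60,60,8,"s4.png",1.3)
E
```

```text
time_s: 8.65
eef_pos: [0.5146, -0.2224, 0.1286]
orientation: [2.305, 1.156, 0.379]
ft_force: [0.4, -0.3, -1.0]
opening: 0.0137
cap origin: along a 4.3 mm, lateral tool x,y -0.1 -1.2 mm tilt err deg 0.18 F_axial(a) -1.1 Ftool [ 0.  -0.1  1.1] Ttool [ 0.45 -0.09 -0.08] q6 14.3 open 0.0137 t 8.65
```

View pics/s4.png

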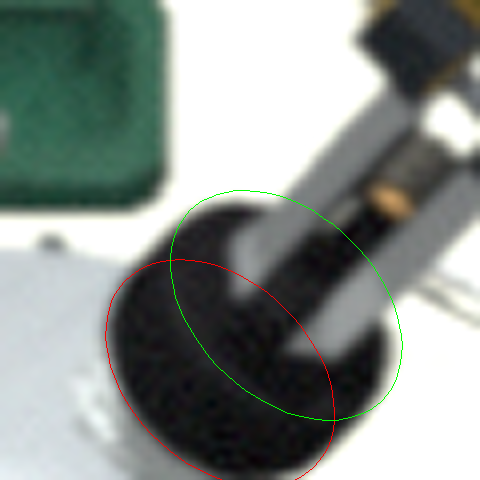

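```bash
python3 -m inch '1 0 0.1 0.2 0 0 0;1 0 0.1 0.2 0 0 0;1 0 0.1 0.4 0 0 0;1 0 0.1 0.4 0 0 0'; python3 -c "
from h import *
where()"; python3 -m inch '1 0 0 0.1 0 0 0;1 0 0 0.1 0 0 0;1 0 0 0.2 0 0 0;1 0 0 0.2 0 0 0';python3 -c "
from h import *
where()"
```

```text
time_s: 9.2
eef_pos: [0.5172, -0.2243, 0.1264]
orientation: [2.305, 1.156, 0.38]
ft_force: [-1.3, 1.6, 0.9]
opening: 0.0137
cap origin: along a 0.6 mm, lateral tool x,y 0.0 0.1 mm tilt err deg 0.15 F_axial(a) 1.9 Ftool [ 0.5 -1.1 -1.9] Ttool [ 0.54 -0.12 -0.03] q6 14.3 open 0.0137 t 9.2
time_s: 9.7
eef_pos: [0.5176, -0.2245, 0.1261]
orientation: [2.305, 1.156, 0.379]
ft_force: [-12.0, 7.9, 10.8]
opening: 0.0139
cap origin: along a 0.1 mm, lateral tool x,y 0.1 0.3 mm tilt err deg 0.17 F_axial(a) 17.0 Ftool [ -0.6  -5.6 -17. ] Ttool [ 1.45 -0.35 -0.01] q6 14.3 open 0.0139 t 9.7
```

```bash
cat > w.py <<'E'
from h import *
where()
E
m(){ :; }
python3 -m inch '1 0 0 0 0 0 -0.1;1 0 0 0 0 0 -0.2;1 0 0 0 0 0 -0.2' 50 >/dev/null;python3 w.py
python3 -m inch '1 0 0 0 0 0 -0.1;1 0 0 0 0 0 -0.2;1 0 0 0 0 0 -0.2' >/dev/null;python3 w.py
```

```text
cap origin: along a 0.2 mm, lateral tool x,y 0.5 1.4 mm tilt err deg 0.15 F_axial(a) 13.5 Ftool [  1.6  -2.4 -13.5] Ttool [ 1.13  0.29 -0.12] q6 2.8 open 0.0137 t 10.075
cap origin: along a 0.2 mm, lateral tool x,y 0.3 1.4 mm tilt err deg 0.15 F_axial(a) 15.1 Ftool [  2.8  -3.  -15.1] Ttool [ 1.04  0.55 -0.11] q6 -8.7 open 0.0139 t 10.45
```

```bash
python3 -m inch '1 0 0 0 0 0 -0.1;1 0 0 0 0 0 -0.2;1 0 0 0 0 0 -0.2' >/dev/null;python3 w.py
python3 -m inch '1 0 0 0 0 0 -0.1;1 0 0 0 0 0 -0.2;1 0 0 0 0 0 -0.2' >/dev/null;python3 w.py
```

```text
cap origin: along a 0.0 mm, lateral tool x,y -0.0 1.1 mm tilt err deg 0.15 F_axial(a) 12.9 Ftool [  1.9  -3.  -12.9] Ttool [0.9  0.69 0.  ] q6 -20.1 open 0.0134 t 10.825
cap origin: along a -1.9 mm, lateral tool x,y 0.8 -0.6 mm tilt err deg 0.24 F_axial(a) 0.3 Ftool [ 2.5 -0.5 -0.3] Ttool [ 0.43  0.59 -0.04] q6 -31.5 open 0.0136 t 11.2
```

```bash
python3 -m inch '1 0 0 0.2 0 0 0;1 0 0 0.2 0 0 0;1 0 0 0.4 0 0 0;1 0 0 0.4 0 0 0' >/dev/null;python3 w.py
```

```text
cap origin: along a -6.0 mm, lateral tool x,y 0.5 -0.7 mm tilt err deg 0.23 F_axial(a) -2.0 Ftool [ 3.2 -2.   2. ] Ttool [0.57 0.66 0.02] q6 -31.5 open 0.0131 t 11.7
```

```bash
python3 -m inch '1 0 0 0.2 0 0 0;1 0 0 0.2 0 0 0;1 0 0 0.4 0 0 0;1 0 0 0.4 0 0 0' >/dev/null;python3 w.py
```

```text
cap origin: along a -9.1 mm, lateral tool x,y 0.4 -0.4 mm tilt err deg 0.24 F_axial(a) 7.1 Ftool [ 4.  -3.  -7.1] Ttool [1.25 1.08 0.06] q6 -31.5 open 0.0133 t 12.2
```

```bash
python3 -m inch '1 0 0 0 0 0 0.1;1 0 0 0.05 0 0 0.2;1 0 0 0.1 0 0 0.3;1 0 0 0.1 0 0 0.3' >/dev/null;python3 w.py
python3 -m inch '1 0 0 0.06 0 0 0.1;1 0 0 0.12 0 0 0.2;1 0 0 0.12 0 0 0.2' >/dev/null;python3 w.py
```

```text
cap origin: along a -9.5 mm, lateral tool x,y 0.1 0.3 mm tilt err deg 0.18 F_axial(a) 10.7 Ftool [  3.7  -4.9 -10.7] Ttool [1.51 0.71 0.23] q6 -14.3 open 0.0138 t 12.7
cap origin: along a -10.4 mm, lateral tool x,y -0.2 0.7 mm tilt err deg 0.12 F_axial(a) 12.2 Ftool [  1.4  -5.1 -12.2] Ttool [ 1.7   0.13 -0.02] q6 -2.8 open 0.0140 t 13.075
```

```bash
python3 -m inch '1 0 0 0.05 0 0 0.1;1 0 0 0.1 0 0 0.2;1 0 0 0.1 0 0 0.2' >/dev/null;python3 w.py
python3 -m inch '1 0 0 0.06 0 0 0.1;1 0 0 0.12 0 0 0.2;1 0 0 0.12 0 0 0.2' >/dev/null;python3 w.py
python3 -m inch '1 0 0 0.06 0 0 0.1;1 0 0 0.12 0 0 0.2;1 0 0 0.12 0 0 0.2' >/dev/null;python3 w.py
```

```text
cap origin: along a -11.4 mm, lateral tool x,y 0.0 1.2 mm tilt err deg 0.09 F_axial(a) 9.9 Ftool [ 0.5 -4.5 -9.9] Ttool [ 1.56 -0.09  0.01] q6 8.6 open 0.0141 t 13.45
cap origin: along a -12.5 mm, lateral tool x,y 0.2 1.5 mm tilt err deg 0.06 F_axial(a) 11.7 Ftool [ -0.5  -4.5 -11.7] Ttool [ 1.5  -0.41  0.09] q6 20.1 open 0.0136 t 13.825
cap origin: along a -13.5 mm, lateral tool x,y 0.7 2.0 mm tilt err deg 0.07 F_axial(a) 10.8 Ftool [ -2.2  -3.  -10.8] Ttool [ 1.26 -0.69 -0.01] q6 31.5 open 0.0137 t 14.2
```

```bash
python3 -m inch '1 0 0 0.05 0 0 0.1;1 0 0 0.11 0 0 0.2;1 0 0 0.11 0 0 0.2' >/dev/null;python3 w.py
python3 -m inch '1 0 0 0.05 0 0 0.1;1 0 0 0.11 0 0 0.2;1 0 0 0.11 0 0 0.2' >/dev/null;python3 w.py
```

```text
cap origin: along a -14.5 mm, lateral tool x,y 1.1 2.2 mm tilt err deg 0.08 F_axial(a) 11.0 Ftool [ -2.7  -2.8 -11. ] Ttool [ 0.97 -0.96  0.03] q6 43.0 open 0.0137 t 14.575
cap origin: along a -15.5 mm, lateral tool x,y 2.1 2.5 mm tilt err deg 0.16 F_axial(a) 9.8 Ftool [-1.5 -2.5 -9.8] Ttool [ 0.49 -1.06  0.02] q6 54.5 open 0.0133 t 14.95
```

```bash
python3 -m inch '1 0 0 0.05 0 0 0.1;1 0 0 0.11 0 0 0.2;1 0 0 0.11 0 0 0.2' >/dev/null;python3 w.py
python3 -m inch '1 0 0 0.05 0 0 0.1;1 0 0 0.05 0 0 0.1' >/dev/null;python3 w.py
```

```text
cap origin: along a -16.4 mm, lateral tool x,y 2.5 1.5 mm tilt err deg 0.14 F_axial(a) 12.9 Ftool [ -3.2  -3.5 -12.9] Ttool [ 0.8  -1.12 -0.49] q6 65.9 open 0.0140 t 15.325
cap origin: along a -16.6 mm, lateral tool x,y 2.4 1.2 mm tilt err deg 0.10 F_axial(a) 18.3 Ftool [ -4.7  -2.9 -18.3] Ttool [ 0.82 -1.36 -1.25] q6 71.5 open 0.0140 t 15.575
```

```bash
python3 -m inch '1 0 0 0 0 0 0.07;1 0 0 0 0 0 0.07;1 0 0 0 0 0 0.07' 60 >/dev/null;python3 w.py; python3 look.py f 80 60 10
```

```text
cap origin: along a -16.5 mm, lateral tool x,y 3.3 0.8 mm tilt err deg 0.20 F_axial(a) 15.6 Ftool [ -3.2  -4.  -15.6] Ttool [ 0.91 -1.05 -1.11] q6 75.5 open 0.0149 t 15.95
[ 0.5276376 -0.230788   0.1140308] 0.01493482946168881 [-9.2397424   9.10102858 10.13740648]
origin [279 175]
```

View pics/side_fo.png

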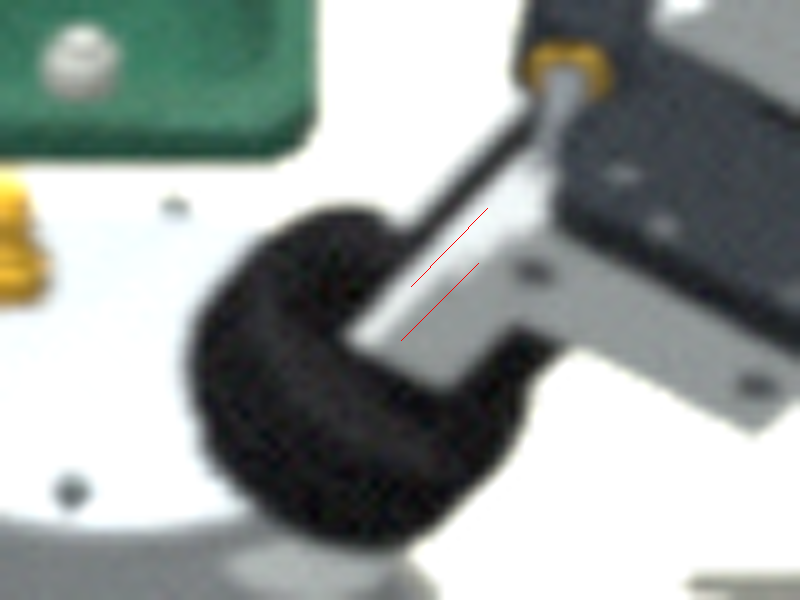

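```bash
python3 -m inch '1 0 0 -0.1 0 0 -0.08;1 0 0 -0.15 0 0 -0.08;0.6 0 0 -0.15 0 0 -0.08;0.6 0 0 -0.15 0 0 -0.08;0.6 0 0 -0.15 0 0 -0.08;0.6 0 0 -0.15 0 0 -0.08' >/dev/null;python3 w.py; python3 look.py g 80 60 10
```

```text
cap origin: along a -17.7 mm, lateral tool x,y -0.4 0.1 mm tilt err deg 0.18 F_axial(a) 0.4 Ftool [ 0.8 -0.1 -0.4] Ttool [ 0.13 -0.32 -0.12] q6 71.1 open 0.0375 t 16.75
[ 0.52532447 -0.23040363  0.11110339] 0.037487820805259364 [0.54199416 0.23992137 0.7448664 ]
origin [280 177]
```

View pics/side_go.png

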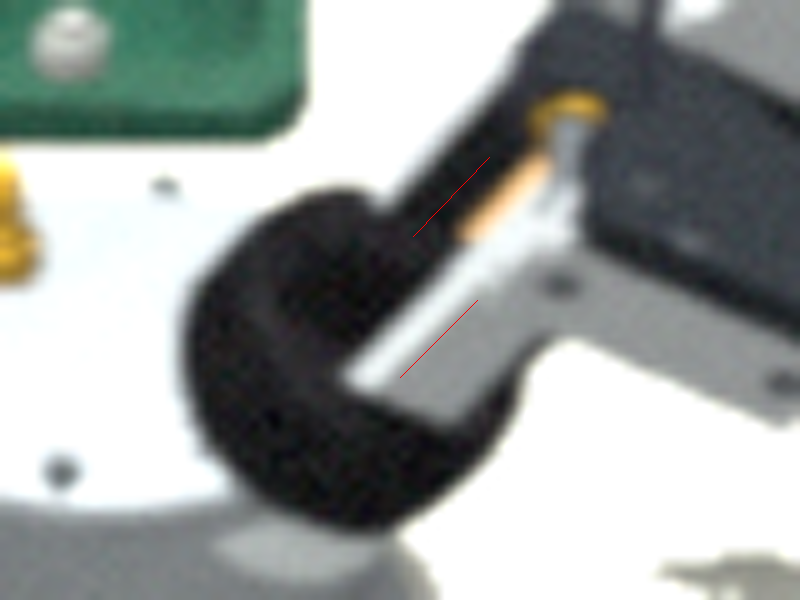

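```bash
python3 -m inch '1 0 0 0 0 0 0;1 0 0 0 0 0 0;1 0 0 0 0 0 0;1 0 0 0 0 0 0;1 0 0 0 0 0 0' 50 >/dev/null;python3 w.py;  python3 -m inch '1 0 0 0 0 0 0.05;1 0 0 0 0 0 0.1;1 0 0 0 0 0 0.1' >/dev/null;python3 w.py; 
```

```text
cap origin: along a -17.5 mm, lateral tool x,y -0.1 0.2 mm tilt err deg 0.14 F_axial(a) -0.6 Ftool [-0.5  0.9  0.6] Ttool [-0.07 -0.36 -0.49] q6 71.0 open 0.0140 t 17.425
cap origin: along a -17.4 mm, lateral tool x,y -0.0 0.1 mm tilt err deg 0.13 F_axial(a) 0.0 Ftool [ 0.4  1.  -0. ] Ttool [-0.09 -0.25 -1.05] q6 76.7 open 0.0148 t 17.8
```

```bash
python3 -m inch '1 0 0 0 0 0 -0.1;0.3 0 0 0 0 0 -0.1;0.3 0 0 0 0 0 -0.1;0.3 0 0 0 0 0 -0.1;0.3 0 0 0 0 0 -0.1;0.3 0 0 0 0 0 -0.1;0.3 0 0 0 0 0 -0.1' >/dev/null;python3 w.py;  python3 -m inch '0.3 0 0 -5 0 0 -0.1;0.3 0 0 -10 0 0 -0.1;0.3 0 0 -15 0 0 -0.1;0.3 0 0 -20 0 0 -0.1;0.3 0 0 -20 0 0 -0.1;0.3 0 0 -20 0 0 -0.1' ; python3 - <<'E'
from h import *
for n in("top","side"):
    i=eyes.get_image(n)[:,:,::-1];cv2.imwrite(f"pics/{n}9.png",i)
C["side"]["camera_matrix"][0,2]-=.6; C["top"]["camera_matrix"][1,2]+=.5
for h in(-.0185,-.0105):
    o=N0+A_*h;Rc=toolR(A_,[1,0,0]);out=[]
    for n,(u,v) in(("side",(280,170)),("top",(310,200))):
        i=cv2.imread(f"pics/{n}9.png")
        out.append(overlay(n,i,capcurves(o,Rc)[:2],u,v,66,66,6,"x.png",1.4))
    cv2.imwrite("pics/fin%d.png"%(-h*1e4),np.hstack(out))
E
```

```text
cap origin: along a -17.5 mm, lateral tool x,y -0.2 -0.1 mm tilt err deg 0.17 F_axial(a) 0.5 Ftool [ 0.7 -0.6 -0.5] Ttool [ 0.1  -0.33 -0.01] q6 71.1 open 0.0654 t 18.675
time_s: 19.42
eef_pos: [0.4321, -0.1639, 0.2747]
orientation: [2.699, 0.054, 0.679]
ft_force: [0.1, -0.6, -0.3]
opening: 0.0658
```

View pics/fin185.png

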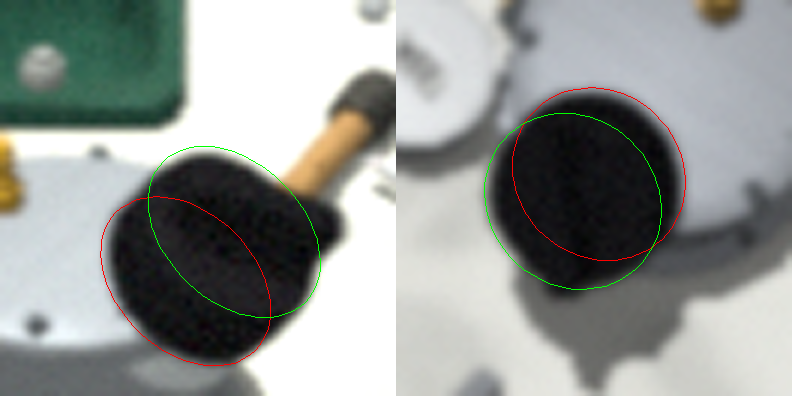

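View pics/fin105.png

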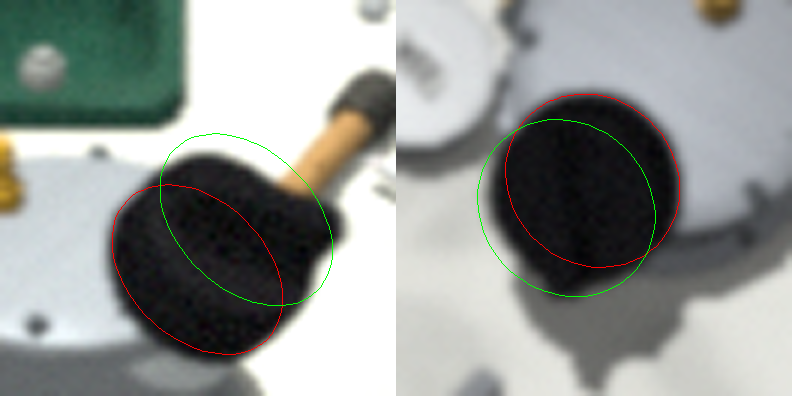

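View pics/side9.png

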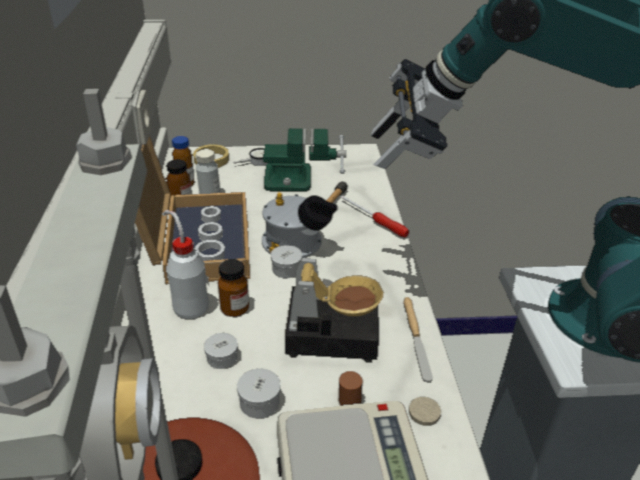

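```bash
python3 -c "
from bench import manip,observe
print(observe()['time_s'],manip.finish_job())"
```

```text
the job is handed in; nothing more can be done
19.525 None
```

The cap is on the neck and screwed home against a firm stop. I released it, backed the arm away and handed the job in at 19.5 s.

**Run:** I gripped the cap by its bar and set it on the slanted neck. About 46° of anticlockwise turning made it drop by about 9.5 mm, the real drop and not the 3.5 mm false one. About 95–100° of clockwise turning then brought it to the stop.

**Checks at the stop:**
- With the bar gripped afresh, more turning met about 1.1 N m and the cap did not move. The pads only twisted on the bar.
- The last side and top pictures fit the home position better than the dropped one. The bystander objects look undisturbed; I judged that by eye and did not measure it.

**What disagreed:**
- The measured screw-down was about 7.4 mm against the nominal 8 mm.
- The clockwise turn was a little over the stated 75–90°, which I put down to the free play in the opening.
- The cameras and the arm disagreed by 2–4 mm, which I corrected by comparing the held cap with the neck in the same pictures. The final height is therefore good to about 1 mm. I take the firm stop as the stronger evidence that it is home.

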